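Contact check of a training console with a sprung probe

ROBOT

A 6-joint arm with a two-finger parallel gripper is mounted at the origin on the work surface. World frame = base frame: x ahead of the robot, y to its left, z up, the work surface at z = 0. Lengths are in m, angles in rad, forces in N, time in s.
With the tool pointing down it reaches from about 0.35 to 0.775 m from the base axis. Payload 7.3 kg.
Tool frame: the origin (TCP) lies at the very end of the fingers, on their centre line; the grasp point (between the pads) lies 19 mm behind it (pinch_z is the distance from the TCP to the grasp point, in m); z points along the fingers, y is the line along which they close (so a half turn about z gives the same grasp; the last joint's range is limited). The gripper opens to 92 mm and grips with 3 to 60 N. Pads are 19 mm wide; open, the fingers measure 130 mm over their backs; the gripper's body (75 mm by 190 mm) begins 47 mm behind the grasp point.
Start: joints at [1.025, 0.342, 1.524, -0, 1.275, -0.146], TCP at [0.204, 0.484, 0.227] pointing down, gripper open.
Joint ranges: [-2.53, 2.53], [-0.77, 2.02], [0.04, 2.7], [-1, 4.14], [0.28, 2.66], [-3.11, 3.11]. Speed limits (rad/s): [2.57, 2.57, 3.14, 3.14, 3.14, 3.14].

INTERFACE

Orientations are given as [roll, pitch, yaw] about the fixed x, y, z axes, in that order (R = Rz(yaw) Ry(pitch) Rx(roll)).
In Python, from cell import * gives the robot as it stands.
- The arm moves only by the tool arm_command, never from a script. Its arguments are lists of equal length, an entry for each row: "fingers": the gripper command: -1 is fully open, 1 is shut, values between are in proportion; "travel": the shift along the tool's x, y, z in m, a list of three; "dr": the turn, a rotation vector about the tool's x, y, z in degrees, a list of three. In form: {"fingers": [fingers, ...], "travel": [[x, y, z], ...], "dr": [[wx, wy, wz], ...]}. A call has 1 to 8 rows; each row is the pose to reach, as a shift and turn from the pose commanded when the call began, along the tool's axes at that moment; what a row does not reach only later rows make up. A row lasts 1/12 s, in which the tool goes at most 41.7 mm and 7.16 degrees, less where a joint would pass 70% of its speed; a pose out of reach is approached as far as the arm can. A call with a gripper value outside its range is refused whole. The fingers move at their own pace and stop on an object; "squeeze" is the grip in N (left out, the last holds). Time passes only in rows, so rows that repeat a pose let the fingers close. It gives the time, the measured TCP pose, the force, the opening and the grip force at its end, in the units of the state.
- observe(): the state, without advancing time (a new reading comes with each control period).
- read_camera(name): name is "side" or "top"; returns a dict with "color" (384x512x3 uint8, blue, green, red), "z_map" (384x512 float32, m along the optical axis (not along the pixel's ray), 0 where there is no reading), "fx", "fy", "cx", "cy" (pixels), "k1" (the pictures are not rectified: a ray, as slopes to the right and down, at radius r is drawn at 1 + k1 r^2 times it, then the intrinsics apply), "R" (3x3) and "t" (3): a world point X has camera coordinates R X + t. Camera axes: x right, y down, z forward; pixel columns grow to the right and rows downward; lengths in m; the calibration is good to about 2 mm. A picture is of the moment at which its call begins.
- hand_in(): hands the job in; it is judged then, once.
The state is a dict: "time": time; "qpos": joint angles; "qvel": joint speeds; "joint_efforts": joint torques, N m; "tool_pos": TCP position; "tool_rot": TCP orientation; "contact_force": force on the tool from outside, world axes, zero at the start; "torque": the same for the moment, N m; "opening": finger opening in m; "grip_force": force on a finger pad.
Only numpy, scipy, OpenCV 4.12 (cv2) and the standard library are available. Lean on these libraries where they do the work, as an engineer would, in place of code of your own. Each camera call takes 0.05 s, during which the arm holds its last target. There are 200 camera calls.

TASK

Take the round dust cap off the control console and stand it in the shallow metal tray, open side down as it was. Then draw the sprung test probe (not the screwdriver) out of the tool stand and press its tip on the round metal disc that the cap covered, with the probe upright and only lightly, so that the tip is pushed about half-way in; do not touch the square metal plates with it and leave everything else where it is. Finish like that: keep holding the probe on the disc, do not let go.

Things in the scene. Friction and masses are not known exactly. Their poses are not given: they have to be found in the camera images.
- console: grey control console, fixed: a box 170 (x) by 440 (y) by 110 mm high, level deck on top. Origin at the centre of its underside. On the deck: a joystick 110 mm tall near the -y end; mushroom button, knobs, toggles (up to 28 mm) along the far (+x) edge; nearer the robot a row along y, about 90 mm apart, of one round disc (under the cap) and two square plates, in any order
- cap_center (a point): dust cap: a plain black plastic cup, 42 mm outer diameter, 30 mm high, wall 3 mm, end 4 mm, 24 to 42 g, loose. It stands open side down on the console deck over the round disc. Point at its centre, half-way up (15 mm above the deck); z points to its closed end (up)
- stud_top (a point): round bare-metal disc fixed flat on the console deck, 26 mm diameter, 4 mm thick, the contact spot to be probed; hidden under the cap at the start. Point at the centre of its top face, 114 mm above the table; rigid
- plate_a: square bare-metal plate 26 by 26 mm, 4 mm thick, fixed flat on the console deck; not to be touched with the probe. Origin at the centre of its underside
- plate_b: the other square plate, same as plate_a
- tray: shallow open aluminium tray, fixed, 100 (x) by 150 (y) by 20 mm high, walls and floor 4 mm. Origin at the centre of its underside, on the table, z up
- stand: aluminium tool stand, fixed: a block 170 (x) by 60 (y) by 85 mm high with two vertical holes of 24 mm on its x axis at +50 and -50 mm from the centre; the probe hangs in one, the screwdriver in the other. Origin at the centre of its underside
- probe_grip (a point): sprung test probe, loose, 110 to 185 g, hanging upright in the stand by its collar (sizes: see probe_tip). Point on its axis at the middle of the handle: 33.5 mm below its top end, 33.5 mm above the collar, 116.5 mm above the end of the tip while that is not pushed in, 126.5 mm above the table in the stand
- probe_tip (a point): the end of the probe's sprung tip, on its axis; moves up into the barrel as the tip is pushed in. The probe is 150 mm long, from the top: round black handle 24 mm diameter, 67 mm long, flat on top; grey collar 34 mm diameter, 8 mm; steel barrel 18 mm diameter, 53 mm; brass sprung tip 8 mm diameter, flat, 22 mm sticking out
- plunger (a joint): how far the probe's tip is pushed in, m: 0 = fully out, 0.014 = hard against its stop. It is sprung: about 1 N to start it moving, 2.8 N at half-way (0.007), 4.5 N at the stop
- screwdriver: screwdriver hanging upright in the other hole of the tool stand: thicker grey six-sided handle, up to 32 mm across, rounded and narrowing at both ends, 80 mm above the same grey collar. Origin on its axis, 75 mm below the underside of its collar (10 mm above the table). Leave it
- mug: white mug, 82 mm diameter, 95 mm high; bystander
- tape: black roll of tape lying flat, 90 mm outer, 60 mm inner diameter, 24 mm high; bystander
- adapter: black power adapter 52 by 95 by 32 mm; bystander
- controller: black hand controller with a ring, 235 by 96 mm, 40 mm high, along x, handle towards -x; bystander
- mouse: grey computer mouse 105 by 60 by 32 mm; bystander
- jar: small pale jar with a steel lid, 64 mm diameter, 85 mm high; bystander
Not all that is in view belongs to the job. Leave any turquoise look-alike of the stand alone.

How it is judged:
By the outcome, as a careful person would: the job done as asked, in the order asked, and still so for the second after the job is handed in, while the arm keeps its last pose, push and grip.
It also fails if it takes over 61 s, if anything falls off the work surface, if the arm or the gripper's body presses on something with over 40 N, if the wrist force passes 120 N, or if a joint passes its speed limit or range.

## Working session

There is one attempt and no reset: what is moved stays moved. The work goes in short steps, Python scripts to look and compute and a tool call to move; the robot and the scene stay as the last step left them, time stands still between calls to the robot, and variables do not carry over. Pictures are saved under pics/ and viewed, at most 10 in all, crops included, and the job is handed in when it is done.

Besides the shell and the picture viewer there is one more tool, called after "Call:" by a JSON object that holds its "op" and its "data", one argument or row to a line. arm_command: Moves the arm, as the interface text tells. Its arguments: {"type":"object","properties":{"fingers":{"type":"array","items":{"type":"number"}},"travel":{"type":"array","items":{"type":"array","items":{"type":"number"}}},"dr":{"type":"array","items":{"type":"array","items":{"type":"number"}}},"squeeze":{"type":"number"}},"required":["fingers","travel","dr"]}

```bash
ls; mkdir -p pics; cat > h.py <<'E'
from cell import *
import numpy as np, cv2
def ray(c,u,v):
    x=(np.asarray(u,float)-c["cx"])/c["fx"]; y=(np.asarray(v,float)-c["cy"])/c["fy"]
    a,b=x.copy(),y.copy()
    for _ in range(20):
        s=1+c["k1"]*(a*a+b*b); a,b=x/s,y/s
    return a,b
def cloud(c):
    v,u=np.mgrid[:384,:512]; a,b=ray(c,u,v); z=c["z_map"]
    P=np.stack([a*z,b*z,z],-1)-np.array(c["t"]); return P@np.array(c["R"])
def plane(c,u,v,h):
    R=np.array(c["R"]);C=-R.T@np.array(c["t"]);a,b=ray(c,u,v)
    d=R.T@np.array([float(a),float(b),1]); return C+d*(h-C[2])/d[2]
def proj(c,X):
    p=np.array(c["R"])@np.array(X)+np.array(c["t"]);x,y=p[0]/p[2],p[1]/p[2];s=1+c["k1"]*(x*x+y*y)
    return x*s*c["fx"]+c["cx"],y*s*c["fy"]+c["cy"]
E
python3 - <<'E'
from h import *
s=observe();print({k:np.round(v,3).tolist() for k,v in s.items()})
ims=[]
for n in("top","side"):
    c=read_camera(n);np.save(f"{n}0.npy",c,allow_pickle=True);R=np.array(c["R"]);print(n,-R.T@np.array(c["t"]),R.round(2).tolist(),c["fx"],c["k1"])
    cv2.imwrite(f"pics/{n}0.png",cv2.resize(c["color"],(800,600),interpolation=cv2.INTER_CUBIC))
E
```

```text
pics
{'time': 0.0, 'qpos': [1.025, 0.343, 1.525, -0.0, 1.275, -0.146], 'qvel': [0.0, -0.001, 0.001, -0.0, 0.004, 0.001], 'joint_efforts': [0.001, -43.124, -24.423, 0.072, 0.056, -0.0], 'tool_pos': [0.204, 0.483, 0.226], 'tool_rot': [-3.14, -0.0, 2.742], 'contact_force': [-0.709, -0.146, -0.249], 'torque': [-0.015, -0.007, -0.001], 'grip_force': 0.0, 'opening': 0.092}
top [ 0.24363294 -0.05804307  1.32882702] [[-0.01, -1.0, 0.01], [-0.98, 0.01, -0.18], [0.18, -0.01, -0.98]] 450.0395951482479 0.019769225421359077
side [0.38529294 0.71356431 0.793791  ] [[-0.99, -0.11, -0.02], [-0.06, 0.66, -0.75], [0.09, -0.74, -0.66]] 393.0531175998678 -0.13658248274950593
```

View pics/top0.png

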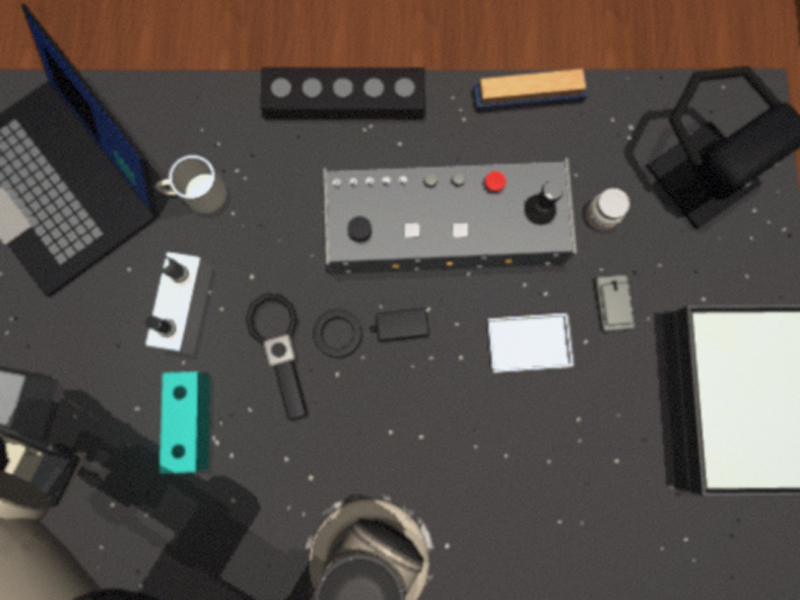

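View pics/side0.png

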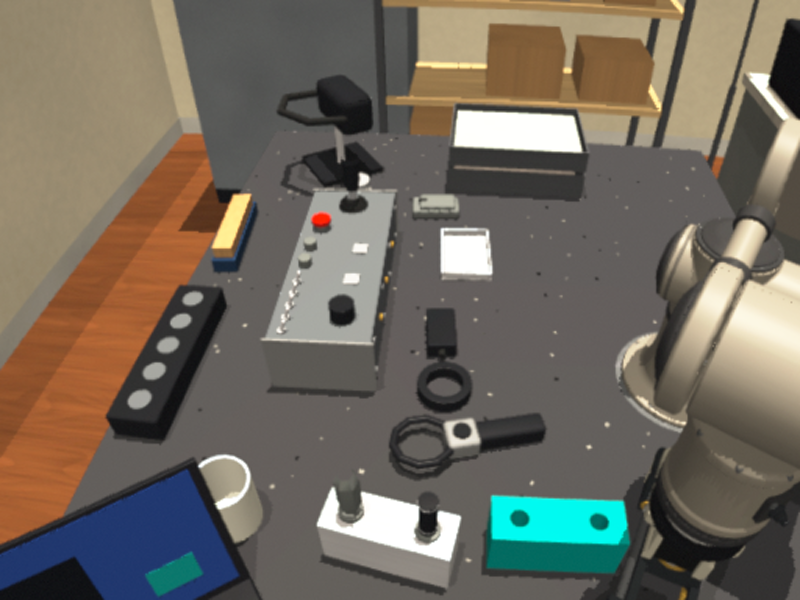

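The top picture (800x600) shows the following:
- The cap is the black round thing at (360,229), with the square plates at (412,230) and (460,230). Other dark round things that could be mistaken for it are the joystick base (541,208), the tape (338,333) and the knobs (430,180).
- The tray is at (530,343). The white tool stand is at (173,303), and the turquoise decoy is at (184,422).
- In the side picture, the stand's handles are at (348,497), grey and thick, so the screwdriver, and at (428,512), black and slim, so the probe. The probe is in the hole nearer the robot, at (161,325) in the top picture.

I'll check this choice in a crop and measure.

```bash
python3 - <<'E'
from h import *
T=np.load("top0.npy",allow_pickle=True).item();S=np.load("side0.npy",allow_pickle=True).item()
crop=S["color"][295:384,195:305];cv2.imwrite("pics/crop_stand.png",cv2.resize(crop,None,fx=6,fy=6,interpolation=cv2.INTER_CUBIC))
def region(c,P,name,x0,x1,y0,y1,z0,z1,extra=None):
    m=(P[...,0]>x0)&(P[...,0]<x1)&(P[...,1]>y0)&(P[...,1]<y1)&(P[...,2]>z0)&(P[...,2]<z1)&(c["z_map"]>0)
    if extra is not None:m&=extra
    n,l,st,ce=cv2.connectedComponentsWithStats(m.astype(np.uint8))
    for i in range(1,n):
        if st[i,4]<12: continue
        q=P[l==i];print(name,st[i,4],ce[i].round(1),"med",np.median(q,0).round(4),"min",np.percentile(q,2,0).round(4),"max",np.percentile(q,98,0).round(4))
for n,c in(("top",T),("side",S)):
    P=cloud(c);g=c["color"].max(2);print(n)
    v=lambda u,w:P[int(w*.64),int(u*.64)].round(4)
    if n=="top":
        for k,p in dict(cap=(360,229),pa=(412,230),pb=(460,230),tray=(530,343),probe=(160,323),drv=(176,268)).items():print(k,v(*p))
        cap,tr,st=v(360,229),v(530,343),v(173,303)
    region(c,P,"cap",cap[0]-.05,cap[0]+.05,cap[1]-.05,cap[1]+.05,.128,.16)
    region(c,P,"plates",cap[0]-.04,cap[0]+.04,cap[1]-.25,cap[1]+.05,.105,.128,c["color"].min(2)>165)
    region(c,P,"tray",tr[0]-.1,tr[0]+.1,tr[1]-.12,tr[1]+.12,-.01,.04,c["color"].min(2)>120)
    region(c,P,"stand",st[0]-.12,st[0]+.12,st[1]-.1,st[1]+.1,.075,.094,c["color"].min(2)>100)
    region(c,P,"handles",st[0]-.15,st[0]+.15,st[1]-.1,st[1]+.12,.107,.2)
E
```

```text
top
cap [0.5768 0.0112 0.1351]
pa [ 0.5791 -0.0795  0.1152]
pb [ 0.5781 -0.1657  0.1172]
tray [ 0.3885 -0.3043  0.0057]
probe [0.4098 0.3422 0.1584]
drv [0.5044 0.3231 0.1522]
cap 189 [229.6 145.4] med [0.577  0.0112 0.1397] min [ 0.5585 -0.0055  0.1291] max [0.5975 0.0304 0.1442]
plates 84 [263.2 146.8] med [ 0.5796 -0.0795  0.1138] min [ 0.568  -0.0936  0.1082] max [ 0.5912 -0.0683  0.1179]
plates 87 [294.4 146.9] med [ 0.5796 -0.1663  0.1134] min [ 0.5675 -0.1807  0.1079] max [ 0.5915 -0.1548  0.1194]
tray 1845 [339.  218.8] med [ 0.3888 -0.3044  0.0044] min [ 0.3377 -0.377  -0.0023] max [ 0.4396 -0.2285  0.0223]
stand 1073 [111.8 193.5] med [0.4566 0.3404 0.0847] min [0.3784 0.3081 0.0782] max [0.5406 0.3818 0.0925]
handles 126 [109.8 171.4] med [0.5016 0.3278 0.1521] min [0.4943 0.3228 0.1142] max [0.5198 0.347  0.1725]
handles 127 [100.5 206.9] med [0.4087 0.3483 0.1562] min [0.3991 0.342  0.1101] max [0.4203 0.3648 0.1624]
side
cap 204 [218.3 195.2] med [0.5768 0.0165 0.1395] min [ 0.5582 -0.0069  0.1288] max [0.5972 0.0317 0.142 ]
plates 71 [230.2 158. ] med [ 0.5793 -0.1687  0.1137] min [ 0.5653 -0.19    0.108 ] max [ 0.596  -0.156   0.1159]
plates 91 [224.3 177.5] med [ 0.5812 -0.0811  0.1132] min [ 0.5659 -0.1031  0.1087] max [ 0.5969 -0.0678  0.1166]
tray 1075 [297.7 161.6] med [ 0.3871 -0.3107  0.0048] min [ 3.346e-01 -4.050e-01 -3.000e-04] max [ 0.4379 -0.2265  0.0211]
stand 2062 [250.6 336.7] med [0.456  0.354  0.0844] min [0.3781 0.3145 0.0771] max [0.5419 0.3849 0.092 ]
handles 332 [222.3 315.5] med [0.5056 0.3475 0.1468] min [0.4944 0.3344 0.1093] max [0.5241 0.3521 0.1706]
handles 279 [273.6 326.6] med [0.4107 0.3608 0.1538] min [0.4004 0.3441 0.1085] max [0.4207 0.3662 0.1609]
```

View pics/crop_stand.png

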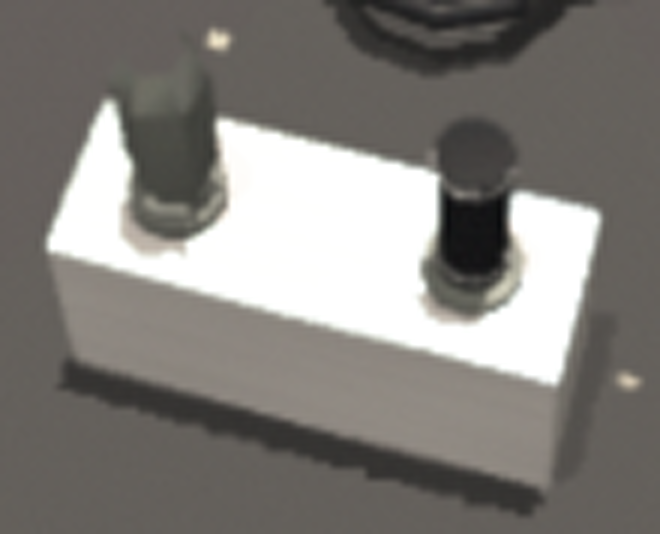

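The crop shows the probe at right, (475,190): a round, slim, black handle with a flat top. The screwdriver at left, (170,140), has a thick grey six-sided handle. So the probe is at about (0.410, 0.354), the cap at (0.577, 0.013) with its top at 0.140, and the tray at (0.388, -0.304). The heights and the 90 mm spacing match the description. Next I move over the cap.

Call:
{"op": "arm_command", "data": {
  "fingers": [-1,-1,-1,-1,-1,-1,-1,-1],
  "travel": [
    [-0.033,-0.018,-0.02],
    [-0.066,-0.036,-0.03],
    [-0.099,-0.054,-0.03],
    [-0.132,-0.072,-0.03],
    [-0.165,-0.09,-0.03],
    [-0.198,-0.108,-0.03],
    [-0.231,-0.126,-0.03],
    [-0.264,-0.144,-0.03]
  ],
  "dr": [
    [0,0,-3],
    [0,0,-6],
    [0,0,-9],
    [0,0,-12],
    [0,0,-15],
    [0,0,-18],
    [0,0,-21],
    [0,0,-22.9]
  ]
}}

```text
time: 0.77
tool_pos: [0.3921, 0.2465, 0.2566]
tool_rot: [-3.142, -0.0, -3.139]
contact_force: [-0.3, 0.5, 0.0]
opening: 0.0916
grip_force: 0.0
```

```bash
cat >> h.py <<'E'
from scipy.spatial.transform import Rotation as Ro
def go(x,y,z,yaw=180):
    s=observe();A=Ro.from_euler("xyz",s["tool_rot"]);B=Ro.from_euler("xyz",[180,0,yaw],degrees=True)
    d=A.inv().apply(np.array([x,y,z])-s["tool_pos"]);print("t",s["time"],"pos",np.round(s["tool_pos"],4),"rot",np.degrees(s["tool_rot"]).round(2),"F",np.round(s["contact_force"],1),"open",round(s["opening"],4),"grip",round(s["grip_force"],1),"\ntravel",d.round(4),np.linalg.norm(d).round(3),"dr",(A.inv()*B).as_rotvec(degrees=True).round(2))
E
python3 -c "
from h import *
go(.577,.013,.2)"
```

```text
t 0.7667 pos [0.3921 0.2465 0.2566] rot [-1.8000e+02 -2.0000e-02 -1.7985e+02] F [-0.3  0.5  0. ] open 0.0916 grip 0.0 
travel [-0.1843 -0.234   0.0565] 0.303 dr [-0.   -0.02  0.15]
```

Call:
{"op": "arm_command", "data": {
  "fingers": [-0.6,-0.6,-0.6,-0.6,-0.6,-0.6,-0.6,-0.6],
  "travel": [
    [-0.023,-0.0293,0.007],
    [-0.046,-0.0585,0.014],
    [-0.069,-0.0878,0.021],
    [-0.092,-0.117,0.028],
    [-0.115,-0.146,0.035],
    [-0.138,-0.1755,0.042],
    [-0.161,-0.205,0.05],
    [-0.184,-0.234,0.057]
  ],
  "dr": [
    [0,0,0],
    [0,0,0],
    [0,0,0],
    [0,0,0],
    [0,0,0],
    [0,0,0],
    [0,0,0],
    [0,0,0]
  ]
}}

```text
time: 1.43
tool_pos: [0.576, 0.0125, 0.1988]
tool_rot: [3.141, -0.001, 3.141]
contact_force: [1.1, 0.4, 0.9]
opening: 0.0735
grip_force: 0.0
```

```bash
python3 -c "
from h import *
go(.577,.013,.116)
a=read_camera('side')
cv2.imwrite('pics/s1.png',cv2.resize(a['color'][110:270,150:350],(800,640))[:600])"
```

```text
t 1.4333 pos [0.576  0.0125 0.1988] rot [ 1.7999e+02 -6.0000e-02  1.7998e+02] F [1.1 0.4 0.9] open 0.0735 grip 0.0 
travel [-0.0011  0.0005  0.0828] 0.083 dr [ 0.01 -0.06 -0.02]
```

View pics/s1.png

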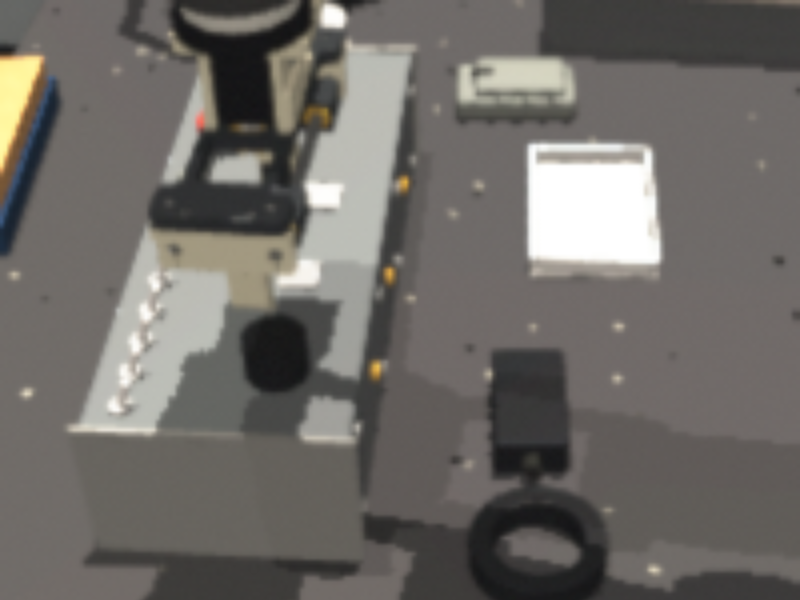

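The fingers at (250,285) are directly above the cap at (275,350), and the plates at (320,195) and (300,272) are clear. Next I go down and grip.

Call:
{"op": "arm_command", "data": {
  "fingers": [-0.6,-0.6,-0.6,-0.6,-0.6,0.2,0.2,0.2],
  "travel": [
    [-0.001,0,0.025],
    [-0.001,0,0.05],
    [-0.001,0,0.07],
    [-0.001,0,0.0825],
    [-0.001,0,0.0825],
    [-0.001,0,0.0825],
    [-0.001,0,0.0825],
    [-0.001,0,0.0825]
  ],
  "dr": [
    [0,0,0],
    [0,0,0],
    [0,0,0],
    [0,0,0],
    [0,0,0],
    [0,0,0],
    [0,0,0],
    [0,0,0]
  ],
  "squeeze": 12
}}

```text
time: 2.15
tool_pos: [0.5772, 0.0143, 0.1185]
tool_rot: [-3.141, 0.002, -3.142]
contact_force: [-0.1, -0.8, -0.2]
opening: 0.0581
grip_force: 0.0
```

Call:
{"op": "arm_command", "data": {
  "fingers": [0.8,0.8,0.8,0.8,0.8,0.8],
  "travel": [
    [0,0,0],
    [0,0,0],
    [0,0,0],
    [0,0,0],
    [0,0,0],
    [0,0,0]
  ],
  "dr": [
    [0,0,0],
    [0,0,0],
    [0,0,0],
    [0,0,0],
    [0,0,0],
    [0,0,0]
  ]
}}

```text
time: 2.65
tool_pos: [0.5768, 0.0142, 0.1179]
tool_rot: [-3.142, 0.001, 3.141]
contact_force: [-0.2, 0.1, 5.3]
opening: 0.0413
grip_force: 12.0
```

```bash
python3 -c "
from h import *
go(.577,.013,.18)"
```

```text
t 2.65 pos [0.5768 0.0142 0.1179] rot [-1.8000e+02  7.0000e-02  1.7999e+02] F [-0.2  0.1  5.3] open 0.0413 grip 12.0 
travel [-0.0003 -0.0012 -0.0621] 0.062 dr [-0.    0.07 -0.01]
```

Call:
{"op": "arm_command", "data": {
  "fingers": [0.8,0.8,0.8,0.8,0.8,0.8,0.8,0.8],
  "travel": [
    [0,0,-0.025],
    [0,0,-0.05],
    [0,0,-0.07],
    [0.03,-0.01,-0.07],
    [0.06,-0.03,-0.07],
    [0.085,-0.06,-0.07],
    [0.105,-0.09,-0.07],
    [0.12,-0.12,-0.07]
  ],
  "dr": [
    [0,0,0],
    [0,0,0],
    [0,0,0],
    [0,0,0],
    [0,0,0],
    [0,0,0],
    [0,0,0],
    [0,0,0]
  ]
}}

```text
time: 3.32
tool_pos: [0.4544, -0.1062, 0.1871]
tool_rot: [3.141, -0.001, -3.141]
contact_force: [1.0, -0.7, -0.3]
opening: 0.0417
grip_force: 12.0
```

Call:
{"op": "arm_command", "data": {
  "fingers": [0.8,0.8,0.8,0.8,0.8,0.8,0.8,0.8],
  "travel": [
    [0.01,-0.03,0],
    [0.02,-0.06,0],
    [0.03,-0.09,0],
    [0.04,-0.12,0],
    [0.05,-0.15,0],
    [0.06,-0.18,0],
    [0.069,-0.198,0],
    [0.069,-0.198,0]
  ],
  "dr": [
    [0,0,0],
    [0,0,0],
    [0,0,0],
    [0,0,0],
    [0,0,0],
    [0,0,0],
    [0,0,0],
    [0,0,0]
  ]
}}

```text
time: 3.98
tool_pos: [0.3859, -0.307, 0.1868]
tool_rot: [-3.141, -0.001, 3.138]
contact_force: [0.6, -1.6, -0.8]
opening: 0.0415
grip_force: 12.0
```

```bash
python3 -c "
from h import *
go(.388,-.304,.013)
a=read_camera('side')
cv2.imwrite('pics/s2.png',cv2.resize(a['color'][70:230,200:400],(750,600)))"
```

```text
t 3.9833 pos [ 0.3859 -0.307   0.1868] rot [-1.7995e+02 -3.0000e-02  1.7978e+02] F [ 0.6 -1.6 -0.8] open 0.0415 grip 12.0 
travel [-0.0022  0.0032  0.1738] 0.174 dr [-0.05 -0.03 -0.22]
```

View pics/s2.png

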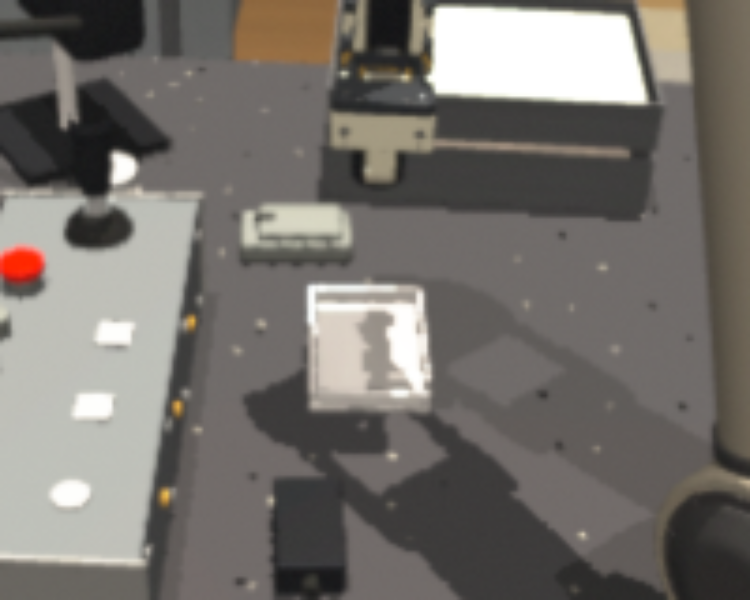

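The cap is in the fingers above the tray (370,345), and the disc is uncovered at (70,493). Lowering the cap next.

Call:
{"op": "arm_command", "data": {
  "fingers": [0.8,0.8,0.8,0.8,0.8,0.8,0.8,0.8],
  "travel": [
    [0,0.003,0.035],
    [0,0.003,0.07],
    [0,0.003,0.105],
    [0,0.003,0.135],
    [0,0.003,0.155],
    [0,0.003,0.165],
    [0,0.003,0.17],
    [0,0.003,0.172]
  ],
  "dr": [
    [0,0,0],
    [0,0,0],
    [0,0,0],
    [0,0,0],
    [0,0,0],
    [0,0,0],
    [0,0,0],
    [0,0,0]
  ]
}}

```text
time: 4.7
tool_pos: [0.3878, -0.3003, 0.0151]
tool_rot: [3.141, -0.0, -3.141]
contact_force: [-0.1, 0.0, 0.2]
opening: 0.0414
grip_force: 12.0
```

```bash
python3 -c "
from h import *
go(.388,-.304,.012)"
```

```text
t 4.7 pos [ 0.3878 -0.3003  0.0151] rot [ 1.7997e+02 -1.0000e-02 -1.7997e+02] F [-0.1  0.   0.2] open 0.0414 grip 12.0 
travel [-0.0002 -0.0037  0.0031] 0.005 dr [ 0.03 -0.01  0.03]
```

Lowering in small steps until it touches.

Call:
{"op": "arm_command", "data": {
  "fingers": [0.8,0.8,0.8],
  "travel": [
    [0,0,0.0015],
    [0,0,0.003],
    [0,0,0.003]
  ],
  "dr": [
    [0,0,0],
    [0,0,0],
    [0,0,0]
  ]
}}

```text
time: 4.95
tool_pos: [0.3879, -0.3012, 0.013]
tool_rot: [-3.14, 0.001, 3.141]
contact_force: [-0.0, -0.4, 0.9]
opening: 0.0415
grip_force: 12.0
```

Call:
{"op": "arm_command", "data": {
  "fingers": [0.8,0.8,0.8],
  "travel": [
    [0,0,0.001],
    [0,0,0.002],
    [0,0,0.002]
  ],
  "dr": [
    [0,0,0],
    [0,0,0],
    [0,0,0]
  ]
}}

```text
time: 5.2
tool_pos: [0.3879, -0.3012, 0.0117]
tool_rot: [-3.14, 0.002, 3.141]
contact_force: [-1.3, 1.5, 10.9]
opening: 0.0417
grip_force: 12.0
```

It touched at about 11 N. Releasing and going up.

Call:
{"op": "arm_command", "data": {
  "fingers": [-0.35,-0.35,-0.35,-0.35,-0.35,-0.35],
  "travel": [
    [0,0,-0.001],
    [0,0,-0.001],
    [0,0,-0.001],
    [0,0,-0.001],
    [0,0,-0.001],
    [0,0,-0.001]
  ],
  "dr": [
    [0,0,0],
    [0,0,0],
    [0,0,0],
    [0,0,0],
    [0,0,0],
    [0,0,0]
  ]
}}

```text
time: 5.7
tool_pos: [0.3874, -0.3007, 0.0111]
tool_rot: [3.141, -0.0, 3.141]
contact_force: [0.9, 0.6, -0.7]
opening: 0.0615
grip_force: 0.0
```

Call:
{"op": "arm_command", "data": {
  "fingers": [-0.35,-0.35,-0.35,-0.35,-0.35,-0.35,-0.35,-0.35],
  "travel": [
    [0,0,-0.01],
    [0,0,-0.03],
    [0,0,-0.06],
    [0,0,-0.095],
    [0,0,-0.13],
    [0,0,-0.165],
    [0,0,-0.2],
    [0,0,-0.235]
  ],
  "dr": [
    [0,0,0],
    [0,0,0],
    [0,0,0],
    [0,0,0],
    [0,0,0],
    [0,0,0],
    [0,0,0],
    [0,0,0]
  ]
}}

```text
time: 6.37
tool_pos: [0.387, -0.3003, 0.2488]
tool_rot: [-3.141, 0.001, 3.142]
contact_force: [1.0, -1.1, 0.4]
opening: 0.0624
grip_force: 0.0
```

```bash
python3 - <<'E'
from h import *
go(.46,-.05,.25)
for n in("top","side"):
    c=read_camera(n);P=cloud(c);g=c["color"]
    def reg(name,x0,x1,y0,y1,z0,z1,ex):
        m=(P[...,0]>x0)&(P[...,0]<x1)&(P[...,1]>y0)&(P[...,1]<y1)&(P[...,2]>z0)&(P[...,2]<z1)&(c["z_map"]>0)&ex
        k,l,st,ce=cv2.connectedComponentsWithStats(m.astype(np.uint8))
        for i in range(1,k):
            if st[i,4]>20:
                q=P[l==i];h=.114 if name=="disc" else .034
                print(n,name,st[i,4],"mean",q.mean(0).round(4),"ray",plane(c,*ce[i],h).round(4),np.percentile(q,2,0).round(3),np.percentile(q,98,0).round(3))
    reg("disc",.53,.62,-.22,.06,.105,.13,g.min(2)>165)
    reg("cap",.34,.44,-.37,-.23,.026,.045,g.max(2)<90)
    if n=="side":cv2.imwrite("pics/s3.png",cv2.resize(g[90:250,200:400],(750,600)))
E
```

```text
t 6.3667 pos [ 0.387  -0.3003  0.2488] rot [-1.7998e+02  3.0000e-02  1.7999e+02] F [ 1.  -1.1  0.4] open 0.0624 grip 0.0 
travel [-0.073   0.2503 -0.0012] 0.261 dr [-0.02  0.03 -0.01]
top disc 69 mean [0.5797 0.0122 0.1137] ray [0.5796 0.0122 0.114 ] [0.568 0.001 0.108] [0.592 0.024 0.119]
top disc 85 mean [ 0.5802 -0.0803  0.1134] ray [ 0.5801 -0.0803  0.114 ] [ 0.568 -0.094  0.107] [ 0.592 -0.068  0.119]
top disc 86 mean [ 0.5795 -0.1671  0.1137] ray [ 0.5794 -0.167   0.114 ] [ 0.567 -0.181  0.109] [ 0.591 -0.155  0.117]
side disc 2195 mean [ 0.5755 -0.0636  0.1104] ray [ 0.5744 -0.0551  0.114 ] [ 0.533 -0.212  0.108] [0.618 0.056 0.115]
side cap 78 mean [ 0.3894 -0.2941  0.0331] ray [ 0.3894 -0.2929  0.034 ] [ 0.374 -0.313  0.026] [ 0.406 -0.28   0.037]
```

View pics/s3.png

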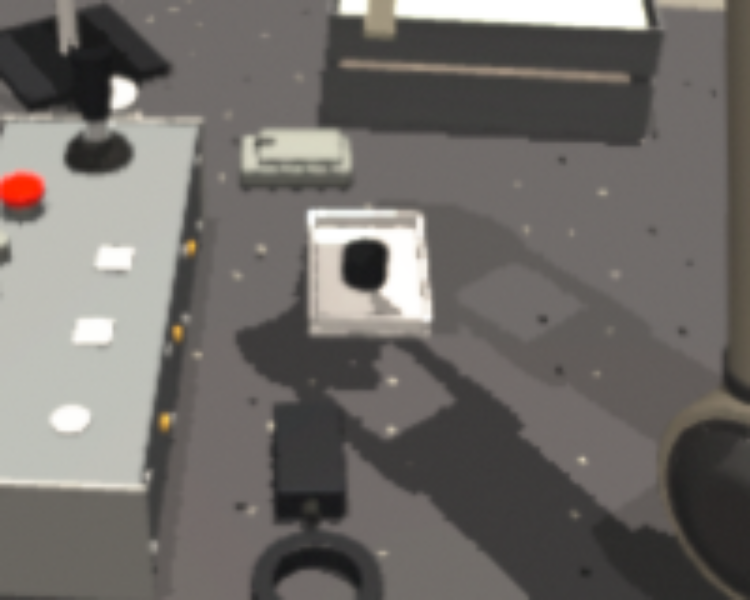

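The cap stands upright inside the tray at (365,265). The disc is at (0.5797, 0.0122), z 0.114. Next I travel towards the stand, and refine the probe axis from the first pictures.

Call:
{"op": "arm_command", "data": {
  "fingers": [-0.35,-0.35,-0.35,-0.35,-0.35,-0.35,-0.35,-0.35],
  "travel": [
    [-0.01,0.035,-0.004],
    [-0.02,0.07,-0.008],
    [-0.03,0.105,-0.01],
    [-0.04,0.14,-0.01],
    [-0.05,0.175,-0.01],
    [-0.055,0.21,-0.01],
    [-0.06,0.245,-0.01],
    [-0.06,0.28,-0.01]
  ],
  "dr": [
    [0,0,0],
    [0,0,0],
    [0,0,0],
    [0,0,0],
    [0,0,0],
    [0,0,0],
    [0,0,0],
    [0,0,0]
  ]
}}

```text
time: 7.13
tool_pos: [0.4474, -0.019, 0.2562]
tool_rot: [3.141, 0.0, 3.141]
contact_force: [0.3, -0.4, 0.1]
opening: 0.0619
grip_force: 0.0
```

Call:
{"op": "arm_command", "data": {
  "fingers": [-0.35,-0.35,-0.35,-0.35,-0.35,-0.35,-0.35,-0.35],
  "travel": [
    [0,0.035,0],
    [0,0.07,0],
    [0,0.105,0],
    [0.01,0.14,0],
    [0.015,0.175,0],
    [0.02,0.21,0],
    [0.025,0.245,0],
    [0.03,0.28,0]
  ],
  "dr": [
    [0,0,0],
    [0,0,0],
    [0,0,2],
    [0,0,4],
    [0,0,6],
    [0,0,8],
    [0,0,9],
    [0,0,10]
  ]
}}

```text
time: 7.8
tool_pos: [0.4164, 0.2608, 0.2563]
tool_rot: [-3.141, -0.0, 2.966]
contact_force: [0.4, -0.4, 0.6]
opening: 0.0622
grip_force: 0.0
```

```bash
python3 - <<'E'
from h import *
cs=[np.load(n+"0.npy",allow_pickle=True).item() for n in("top","side")]
for c in cs:
    P=cloud(c)
    for nm,x,y in(("probe",.41,.354),("drv",.507,.338)):
        d=(np.hypot(P[...,0]-x,P[...,1]-y)<.026)&(P[...,2]>.153)&(P[...,2]<.18)
        v,u=np.nonzero(d);print(nm,len(u),plane(c,u.mean(),v.mean(),.16).round(4),P[d].mean(0).round(4))
    # stand top corners
    d=(abs(P[...,2]-.085)<.006)&(abs(P[...,0]-.46)<.12)&(abs(P[...,1]-.347)<.07)&(c["color"].min(2)>100)
    r=cv2.minAreaRect((P[d][:,:2]*1000).astype(np.float32));print("stand",r)
go(.41,.353,.2,170)
E
```

```text
probe 70 [0.4101 0.3528 0.16  ] [0.4102 0.3531 0.1592]
drv 62 [0.5057 0.3332 0.16  ] [0.5048 0.3319 0.164 ]
stand ((460.2546081542969, 345.45166015625), (61.79285430908203, 170.3355712890625), 80.8674087524414)
probe 142 [0.4106 0.3559 0.16  ] [0.4106 0.3552 0.1588]
drv 134 [0.5079 0.343  0.16  ] [0.5074 0.3445 0.1627]
stand ((460.4544677734375, 345.2076721191406), (62.77654266357422, 170.7537078857422), 80.4908218383789)
t 7.8 pos [0.4164 0.2608 0.2563] rot [-1.7999e+02 -1.0000e-02  1.6995e+02] F [ 0.4 -0.4  0.6] open 0.0622 grip 0.0 
travel [0.0224 0.0897 0.0563] 0.108 dr [-0.01 -0.01 -0.05]
```

Call:
{"op": "arm_command", "data": {
  "fingers": [-0.35,-0.35,-0.35,-0.35,-0.35,-0.35,-0.35,-0.35],
  "travel": [
    [0.007,0.03,0],
    [0.014,0.06,0],
    [0.0215,0.09,0.01],
    [0.0215,0.09,0.04],
    [0.0215,0.09,0.07],
    [0.0215,0.09,0.07],
    [0.0215,0.09,0.07],
    [0.0215,0.09,0.07]
  ],
  "dr": [
    [0,0,0],
    [0,0,0],
    [0,0,0],
    [0,0,-0.5],
    [0,0,-0.7],
    [0,0,-0.7],
    [0,0,-0.7],
    [0,0,-0.7]
  ]
}}

```text
time: 8.47
tool_pos: [0.4126, 0.3517, 0.1878]
tool_rot: [3.14, 0.001, 2.979]
contact_force: [-0.2, 0.4, 0.5]
opening: 0.0618
grip_force: 0.0
```

```bash
python3 - <<'E'
from h import *
go(.411,.3535,.115,170.7)
c=read_camera("side");cv2.imwrite("pics/s4.png",cv2.resize(c["color"][230:384,170:350],(700,600)))
E
```

```text
t 8.4667 pos [0.4126 0.3517 0.1878] rot [1.7993e+02 7.0000e-02 1.7066e+02] F [-0.2  0.4  0.5] open 0.0618 grip 0.0 
travel [0.002  0.0014 0.0728] 0.073 dr [ 0.07  0.07 -0.04]
```

View pics/s4.png

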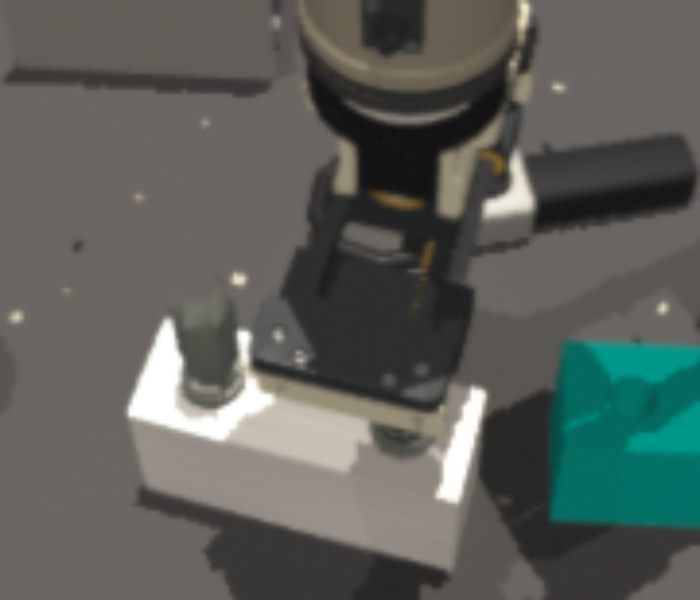

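The gripper is over the probe, whose collar shows at (400,435). The body clears the screwdriver at (208,345). Going down to grip.

Call:
{"op": "arm_command", "data": {
  "fingers": [-0.35,-0.35,-0.35,-0.35,-0.35,-0.35,0.3,0.6],
  "travel": [
    [0.002,0.0015,0.01],
    [0.002,0.0015,0.03],
    [0.002,0.0015,0.05],
    [0.002,0.0015,0.065],
    [0.002,0.0015,0.073],
    [0.002,0.0015,0.073],
    [0.002,0.0015,0.073],
    [0.002,0.0015,0.073]
  ],
  "dr": [
    [0,0,0],
    [0,0,0],
    [0,0,0],
    [0,0,0],
    [0,0,0],
    [0,0,0],
    [0,0,0],
    [0,0,0]
  ],
  "squeeze": 30
}}

```text
time: 9.18
tool_pos: [0.4109, 0.3538, 0.1144]
tool_rot: [3.14, 0.002, 2.979]
contact_force: [-0.1, 0.6, 0.1]
opening: 0.053
grip_force: 0.0
```

Call:
{"op": "arm_command", "data": {
  "fingers": [1,1,1,1,1,1,1,1],
  "travel": [
    [0,0,0],
    [0,0,0],
    [0,0,0],
    [0,0,0],
    [0,0,0],
    [0,0,0],
    [0,0,0],
    [0,0,0]
  ],
  "dr": [
    [0,0,0],
    [0,0,0],
    [0,0,0],
    [0,0,0],
    [0,0,0],
    [0,0,0],
    [0,0,0],
    [0,0,0]
  ]
}}

```text
time: 9.85
tool_pos: [0.4103, 0.3535, 0.1135]
tool_rot: [3.141, 0.0, 2.979]
contact_force: [0.4, 0.8, 2.3]
opening: 0.0233
grip_force: 30.0
```

```bash
python3 -c "
from h import *
go(.411,.3535,.115,170.7)"
```

```text
t 9.85 pos [0.4103 0.3535 0.1135] rot [1.7997e+02 2.0000e-02 1.7069e+02] F [0.4 0.8 2.3] open 0.0233 grip 30.0 
travel [-0.0007  0.0001 -0.0015] 0.002 dr [ 0.03  0.02 -0.01]
```

Call:
{"op": "arm_command", "data": {
  "fingers": [1,1,1,1,1,1,1,1],
  "travel": [
    [0,0,-0.01],
    [0,0,-0.03],
    [0,0,-0.055],
    [0,0,-0.08],
    [0,0,-0.105],
    [0,0,-0.13],
    [0,0,-0.15],
    [0,0,-0.15]
  ],
  "dr": [
    [0,0,0],
    [0,0,0],
    [0,0,0],
    [0,0,0],
    [0,0,0],
    [0,0,0],
    [0,0,0],
    [0,0,0]
  ]
}}

```text
time: 10.52
tool_pos: [0.4115, 0.3542, 0.268]
tool_rot: [3.136, 0.006, 2.979]
contact_force: [0.5, 1.3, -1.3]
opening: 0.0233
grip_force: 30.0
```

```bash
python3 - <<'E'
from h import *
go(.5797,.0122,.265,180)
c=read_camera("side");g=c["color"]
s=observe()["tool_pos"]
for h in(-.104,-.082,-.029,-.0):print(h,np.round(proj(c,[s[0],s[1],s[2]+h]),1))
cv2.imwrite("pics/s5.png",cv2.resize(g[210:384,200:380],(620,600)))
E
```

```text
t 10.5167 pos [0.4115 0.3542 0.268 ] rot [179.7    0.34 170.69] F [ 0.5  1.3 -1.3] open 0.0233 grip 30.0 
travel [-0.2212 -0.3103  0.0027] 0.381 dr [ 0.27  0.36 -9.3 ]
-0.104 [273.7 319.3]
-0.082 [273.8 312.9]
-0.029 [274.1 296.2]
-0.0 [274.3 286.1]
```

View pics/s5.png

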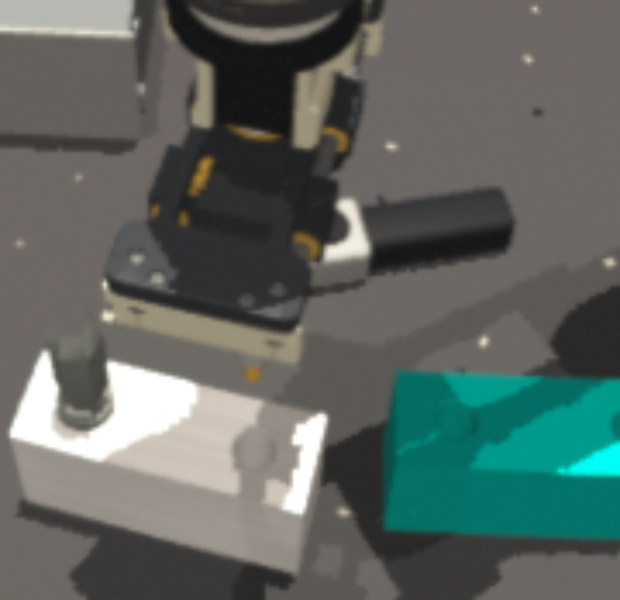

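The probe is out and upright. Its tip at (252,373) is at full-frame (273,318), within a pixel of the predicted point. The screwdriver is untouched. Carrying it over to the disc.

Call:
{"op": "arm_command", "data": {
  "fingers": [1,1,1,1,1,1,1,1],
  "travel": [
    [-0.005,-0.025,0],
    [-0.015,-0.055,0],
    [-0.033,-0.085,0],
    [-0.053,-0.115,0],
    [-0.073,-0.145,0],
    [-0.095,-0.175,0],
    [-0.115,-0.2,0],
    [-0.135,-0.225,0]
  ],
  "dr": [
    [0,0,0],
    [0,0,0],
    [0,0,0],
    [0,0,0],
    [0,0,0],
    [0,0,0],
    [0,0,0],
    [0,0,0]
  ]
}}

```text
time: 11.23
tool_pos: [0.5067, 0.1076, 0.2617]
tool_rot: [-3.141, -0.003, 2.979]
contact_force: [0.5, -0.1, -1.8]
opening: 0.0238
grip_force: 30.0
```

Call:
{"op": "arm_command", "data": {
  "fingers": [1,1,1,1,1,1,1,1],
  "travel": [
    [-0.018,-0.02,0],
    [-0.036,-0.04,0],
    [-0.054,-0.06,0],
    [-0.07,-0.075,0],
    [-0.082,-0.083,0],
    [-0.086,-0.085,0],
    [-0.086,-0.085,0],
    [-0.086,-0.085,0]
  ],
  "dr": [
    [0,0,0],
    [0,0,0],
    [0,0,0],
    [0,0,0],
    [0,0,0],
    [0,0,0],
    [0,0,0],
    [0,0,0]
  ]
}}

```text
time: 11.9
tool_pos: [0.5773, 0.0123, 0.2621]
tool_rot: [3.141, -0.002, 2.979]
contact_force: [0.5, 0.2, -1.6]
opening: 0.0236
grip_force: 30.0
```

```bash
python3 - <<'E'
from h import *
go(.5797,.0122,.24,170.7)
E
```

```text
t 11.9 pos [0.5773 0.0123 0.2621] rot [ 1.7998e+02 -1.4000e-01  1.7070e+02] F [ 0.5  0.2 -1.6] open 0.0236 grip 30.0 
travel [-0.0024  0.0002  0.0221] 0.022 dr [ 0.02 -0.14  0.  ]
```

Call:
{"op": "arm_command", "data": {
  "fingers": [1,1,1,1],
  "travel": [
    [-0.0025,0,0.015],
    [-0.0025,0,0.03],
    [-0.0025,0,0.036],
    [-0.0025,0,0.036]
  ],
  "dr": [
    [0,0,0],
    [0,0,0],
    [0,0,0],
    [0,0,0]
  ]
}}

```text
time: 12.23
tool_pos: [0.5791, 0.0124, 0.2256]
tool_rot: [3.142, -0.004, 2.98]
contact_force: [0.6, -0.4, -1.3]
opening: 0.0235
grip_force: 30.0
```

```bash
python3 - <<'E'
from h import *
go(.5797,.0122,.211,170.7)
c=read_camera("side");g=c["color"];s=observe()["tool_pos"]
print("disc px",proj(c,[.5797,.0122,.114]),"tip px",proj(c,[s[0],s[1],s[2]-.104]))
cv2.imwrite("pics/s6.png",cv2.resize(g[130:250,160:300],(700,600),interpolation=cv2.INTER_CUBIC))
E
```

```text
t 12.2333 pos [0.5791 0.0124 0.2256] rot [180.    -0.22 170.76] F [ 0.6 -0.4 -1.3] open 0.0235 grip 30.0 
travel [-0.0007 -0.0001  0.0146] 0.015 dr [ 0.   -0.22  0.06]
disc px (np.float64(218.2341201270765), np.float64(201.40216557844258)) tip px (np.float64(217.88074737926334), np.float64(198.83010297245633))
```

View pics/s6.png

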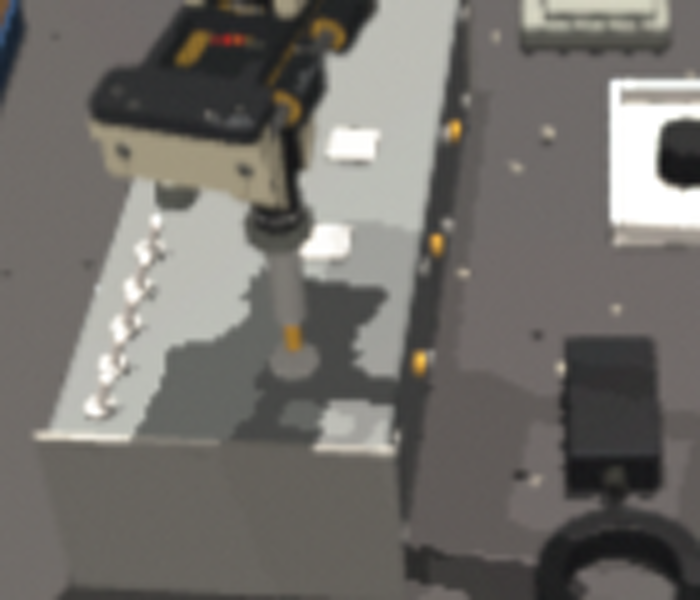

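The brass tip at (293,348) is just above the centre of the disc at (294,361). The probe is upright and well clear of the plate at (325,242). Pressing in small steps next.

Call:
{"op": "arm_command", "data": {
  "fingers": [1,1,1,1],
  "travel": [
    [-0.0005,0,0.002],
    [-0.0005,0,0.004],
    [-0.0005,0,0.005],
    [-0.0005,0,0.005]
  ],
  "dr": [
    [0,0,0],
    [0,0,0],
    [0,0,0],
    [0,0,0]
  ]
}}

```text
time: 12.62
tool_pos: [0.5811, 0.0113, 0.2224]
tool_rot: [3.142, 0.0, 2.979]
contact_force: [-0.1, 0.5, -0.9]
opening: 0.0234
grip_force: 30.0
```

Call:
{"op": "arm_command", "data": {
  "fingers": [1,1],
  "travel": [
    [0,0,0.0015],
    [0,0,0.0015]
  ],
  "dr": [
    [0,0,0],
    [0,0,0]
  ]
}}

```text
time: 12.78
tool_pos: [0.5811, 0.0112, 0.2206]
tool_rot: [3.141, 0.0, 2.979]
contact_force: [0.7, -0.2, -2.2]
opening: 0.0238
grip_force: 30.0
```

Call:
{"op": "arm_command", "data": {
  "fingers": [1,1],
  "travel": [
    [0,0,0.0015],
    [0,0,0.0015]
  ],
  "dr": [
    [0,0,0],
    [0,0,0]
  ]
}}

```text
time: 12.95
tool_pos: [0.581, 0.0112, 0.219]
tool_rot: [3.142, -0.0, 2.979]
contact_force: [-0.6, 0.1, -2.3]
opening: 0.0233
grip_force: 30.0
```

Call:
{"op": "arm_command", "data": {
  "fingers": [1,1],
  "travel": [
    [0,0,0.0015],
    [0,0,0.0015]
  ],
  "dr": [
    [0,0,0],
    [0,0,0]
  ]
}}

```text
time: 13.12
tool_pos: [0.5811, 0.0112, 0.2175]
tool_rot: [3.142, -0.0, 2.979]
contact_force: [-0.1, 0.1, -0.5]
opening: 0.0238
grip_force: 30.0
```

Call:
{"op": "arm_command", "data": {
  "fingers": [1,1],
  "travel": [
    [0,0,0.0015],
    [0,0,0.0015]
  ],
  "dr": [
    [0,0,0],
    [0,0,0]
  ]
}}

```text
time: 13.28
tool_pos: [0.5811, 0.0112, 0.2162]
tool_rot: [3.142, 0.0, 2.979]
contact_force: [-0.2, -0.9, -0.5]
opening: 0.0238
grip_force: 30.0
```

Call:
{"op": "arm_command", "data": {
  "fingers": [1,1,1,1,1,1],
  "travel": [
    [0.0005,0,0.0015],
    [0.001,0,0.003],
    [0.001,0,0.0045],
    [0.001,0,0.0053],
    [0.001,0,0.0053],
    [0.001,0,0.0053]
  ],
  "dr": [
    [0,0,0],
    [0,0,0],
    [0,0,0],
    [0,0,0],
    [0,0,0],
    [0,0,0]
  ]
}}

```text
time: 13.78
tool_pos: [0.5805, 0.0114, 0.2112]
tool_rot: [3.141, 0.001, 2.979]
contact_force: [1.8, 0.0, 0.8]
opening: 0.0234
grip_force: 30.0
```

```bash
python3 - <<'E'
from h import *
f=[];p=[]
for i in range(12):
    c=read_camera("side");s=observe();f.append(s["contact_force"]);p.append(s["tool_pos"])
print(np.mean(f,0).round(2),np.std(f,0).round(2),np.mean(p,0).round(4),observe()["time"])
cv2.imwrite("pics/s7.png",cv2.resize(c["color"][130:250,160:300],(700,600),interpolation=cv2.INTER_CUBIC))
E
```

```text
[ 1.99 -0.4   1.32] [0.56 0.41 0.61] [0.5803 0.0114 0.211 ] 14.3833
```

View pics/s7.png

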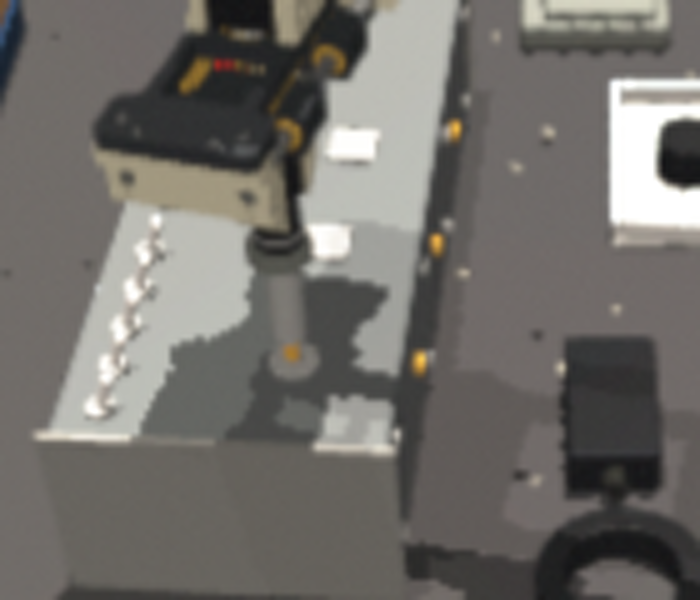

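The tip at (292,353) is pressed on the disc, with part of the brass still showing. The net push is about 2.8 N (-1.5 N free, +1.3 N now) at z 0.211, and both figures mean half-way. Handing in.

```bash
python3 -c "
from cell import *
print(hand_in())"
```

```text
the job is handed in; nothing more can be done
None
```

The job is handed in at about 14 s of robot time: the cap stands open side down in the tray, and the arm is holding the probe upright on the round disc, tip about half-way in (roughly 2.8 N).

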